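# Tip the ballast weight onto the glued sheet and push it home

### The job

A flat ballast weight stands on end on the glued wooden sheet in the gluing jig. Push it over with your fingertips so that it lies on its cork face on the sheet, and push it along the sheet, head first, until it rests square against the stop block. Only push it: never lift it off the sheet or touch its cork face, and leave the bottle, eraser, marker and clip beside the jig where they are.

Things in the scene. Friction and masses are not known exactly. Their poses are not given: they have to be found in the camera images.
- jig: Fixed gluing jig: plywood board 240 x 150 mm (x, y) on battens, 28 mm high. Origin: centre of its underside. x runs along its two low side rails to the stop block, z up. A glued balsa sheet lies between the rails, top at z = 32 mm, from x = -115 mm to the stop. Rails: inner faces at y = -56 and 56 mm, tops at z = 40 mm. The weight starts near y = 0 with its centre between x = -80 and -45 mm.
- stop_face (a point): Middle of the lower edge of the stop block's face that looks along the jig's -x, at jig x = 95, y = 0, z = 32 mm. The stop block is 112 mm wide (y), 22 mm thick (x) and rises 22 mm above the sheet. Axes as the jig's.
- weight: Loose dark metal slab, 36 mm thick (x; the last 4 mm at +x are cork), 90 mm wide (y), 100 mm long (z), 0.3 to 0.6 kg. Origin: centre of the end it stands on. At the start z is up and +x points to the stop block within 3 degrees; at the end x points down and z to the stop. Pushed near its top it tips once the top has gone about 37 mm; pushed low it slides (2 to 5 N).
- heel (a point): Middle of the weight's lower edge on the cork side (weight x = 18, y = 0, z = 0 mm): the edge it tips over. It must stay down on the sheet. Axes as the weight's.
- head (a point): Centre of the weight's other end (weight x = 0, y = 0, z = 100 mm): its top while it stands, and the end that must meet the stop block.
- cork: The thin cork pad, 86 x 96 x 4 mm, on the weight's +x face, origin at its centre; not to be touched by the fingers.
- glue: Loose white bottle with a needle nozzle, body 50 x 58 x 72 mm, 160 mm tall with nozzle, standing beside the jig about 130 mm from its centre line on the +y side, near the stop end. Origin: centre of its base. Leave alone.
- clip: Loose black binder clip, 22 x 40 x 23 mm, lying beside the jig on its +y side. Leave alone.
- eraser: Loose eraser, 20 x 42 x 12 mm, lying beside the jig on its -y side. Leave alone.
- marker: Loose marker, 18 x 137 x 18 mm, lying beside the jig on its -y side. Leave alone.
Things that resemble listed ones, but are neither listed nor needed, are in the scene too. There is more than one size of the weight; the job needs the largest.

How it is judged:
By the outcome, as a careful person would: the job done as asked, in the order asked, and still so for the second after the job is handed in, with the robot touching nothing.
It also fails if it takes over 42 s, if anything falls off the work surface, if the arm or the gripper's body presses on something with over 40 N, if the wrist force passes 120 N, or if a joint passes its speed limit or range.

### The arm

A 7-joint arm with a two-finger parallel gripper is mounted at the origin on a cart in front of the work surface, level with it; the furniture and walls round the work are solid. World frame = base frame: x ahead of the robot, y to its left, z up, the work surface at z = 0. Lengths are in m, angles in rad, forces in N, time in s.
With the tool pointing down it reaches from about 0.35 to 0.9 m from the base axis. Payload 7.2 kg.
Tool frame: the origin (TCP) lies midway between the tips of the shut fingers; the grasp point (between the pads) lies grip_depth behind it (grip_depth is the distance from the TCP to the grasp point, in m); z points along the fingers, y is the direction in which the jaws open and shut (so a half turn about z gives the same grasp; the last joint's range is limited). The gripper opens to 85 mm and grips with 20 to 120 N. Pads are 22 mm wide; open, the fingers measure 114 mm over their backs; the gripper's body (76 mm by 85 mm) begins 54 mm behind the grasp point. The pads swing forward as they close: fully open they stand 13 mm farther back than shut.
Start: joints at [-1.411, 0.411, -0.013, 1.596, 0.006, 1.134, -0.082], TCP at [0.141, 0.609, 0.231] pointing down, gripper open.
Joint ranges: [-2.95, 2.95], [-0.29, 1.99], [-1.47, 1.44], [0.14, 2.54], [-1.03, 4.17], [0.13, 1.85], [-2.86, 2.86]. Speed limits (rad/s): [2.39, 2.39, 3.01, 3.01, 3.14, 3.14, 3.14].

### API

Orientations are given as a unit quaternion [x, y, z, w].
In Python, from workcell import * gives the robot as it stands. Calls block until the motion is done:
- reach(position, orientation): joint-space move of the TCP to a pose.
- movel(position, frame=None, max_speed=0.15): straight line of the TCP; frame=None keeps the orientation; max_speed is the mean speed in m/s.
- set_joints(angles): joint-space move.
- command_gripper(opening): opening from 0.0 (shut) to 1.0 (fully open); the grip force is fixed at half the most; returns when the fingers have stopped.
- hold(seconds).
- solve_ik(position, orientation): joint angles nearest the present ones, or None.
- get_state(): the state.
- get_image(name): name is "scene" or "top" or "wrist"; returns (picture, depth): 480x640x3 uint8, blue, green, red; 480x640 float32, m along the optical axis (not along the pixel's ray), 0 where there is no reading.
- camera_params(name): a dict with "mtx" (3x3 intrinsics, pixels), "xyz" and "orientation" of the camera in the world; the wrist camera has in their place "mount" (4x4, takes a point from camera to tool coordinates, whose origin is the TCP and whose axes are the flange's). Camera axes: x right, y up, looking along -z (the intrinsics and any distortion apply to the point x, -y, -z); pixel columns grow to the right and rows downward; lengths in m; the calibration is good to about 2 mm. A picture is of the moment at which its call begins: read the wrist's pose just before it. camera_params takes no time and is no camera call.
A pose or a line that the arm cannot do raises MotionError and nothing moves.
- close_job(): hands the job in, once; it reports no verdict.
Trained networks look in the newest picture that a camera, given by its name, has taken for a name from the list of things; names that differ only in an ending like _2 or _b are one class to them, and where a whole thing is asked for, a point or a joint stands for the part that bears it (a point fixed in the world has none). Each returns a list of dicts, best first, with "score" (0 to 1); they miss things now and then, are a little off and sometimes report something else, mostly with a low value. They report only what shows in the picture. A call takes as long as a camera call. They do not tell look-alikes from the thing itself.
- boxes_of(camera, name): "location" ([x, y, z] in m, in world coordinates, good to about 4 mm: the middle of the surface that is visible of it).
- trace(camera, name): "pixels" (480x640 bool, what is visible of it).
- pinpoint(camera, name): "location" ([x, y, z] in m, in world coordinates, good to about 4 mm: a listed point, or the origin of a listed thing).
The state is a dict: "time_s": time; "joints": joint angles; "joint_vel": joint speeds; "tau": joint torques, N m; "ee_pos": TCP position; "ee_rot": TCP orientation; "force": force on the tool from outside, world axes, zero at the start; "torque": the same for the moment, N m; "opening": opening from 0.0 (shut) to 1.0 (fully open).
Only numpy, scipy, OpenCV 4.12 (cv2) and the standard library are available. Lean on these libraries where they do the work, as an engineer would, in place of code of your own. Each camera call takes 0.05 s, during which the arm holds its last target.

## Working session

There is one attempt and no reset: what is moved stays moved. The work goes in short steps, each a Python script; the robot and the scene stay as the last script left them, time stands still between calls to the robot, and variables do not carry over. Pictures are saved under pics/ and viewed, and the job is handed in when it is done.

```bash
mkdir -p pics; ls; cat > h.py <<'E'
from workcell import *
import numpy as np, cv2
from scipy.spatial.transform import Rotation as R
def cam(n):
    p=camera_params(n); return p
def unproj(n,px,depth,p=None):
    p=p or camera_params(n)
    K=np.array(p['mtx']); px=np.atleast_2d(px).astype(float)
    d=np.array([depth[int(v),int(u)] for u,v in px])
    x=(px[:,0]-K[0,2])/K[0,0]*d; y=(px[:,1]-K[1,2])/K[1,1]*d
    c=np.stack([x,-y,-d],1)
    o=p['orientation']; 
    return R.from_quat(o).apply(c)+np.array(p['xyz'])
E
python3 - <<'E'
from h import *
print(get_state())
for n in ("scene","top"):
    im,d=get_image(n); cv2.imwrite(f"pics/{n}0.png",im); np.save(f"pics/{n}0.npy",d)
    print(n,camera_params(n))
    for t in ("weight","heel","head","jig","stop_face","cork","glue","clip","eraser","marker"):
        f=pinpoint(n,t)
        print(t,[(np.round(r['location'],3).tolist(),round(r['score'],2)) for r in f])
E
```

```text
pics
{'time_s': 0.0, 'joints': array([-1.41117517,  0.41195037, -0.01272501,  1.59707701,  0.00561674,
        1.13429978, -0.08221461]), 'joint_vel': array([ 0.00075302,  0.00058496, -0.0016    , -0.0004711 , -0.00055165,
        0.00049932,  0.00246826]), 'tau': array([-8.41789897e-04, -6.00636649e+01,  6.81918059e-01, -2.99405944e+01,
        1.38886407e-02,  1.07548575e-02, -1.47556506e-05]), 'ee_pos': array([0.14108288, 0.60833821, 0.23040807]), 'ee_rot': array([ 1.13649857e-01,  9.93520502e-01, -8.48792517e-04, -3.13435666e-05]), 'force': array([0.17493833, 0.82890312, 0.09313988]), 'torque': array([ 0.00468369,  0.01185662, -0.00301598]), 'opening': 0.999682739777067}
scene {'mtx': array([[603.78350673,   0.        , 320.44179063],
       [  0.        , 603.78350673, 248.50918889],
       [  0.        ,   0.        ,   1.        ]]), 'xyz': array([-0.08734758, -0.50329104,  0.81358574]), 'orientation': array([ 0.37775599, -0.17933011, -0.39951628,  0.81579891])}
weight [([0.468, -0.264, 0.0], 0.82), ([0.507, -0.059, 0.033], 0.67), ([0.609, -0.27, 0.005], 0.59)]
heel [([0.515, 
[... 752 characters left out ...]
1254, -0.70118133,  0.70791302])}
weight [([0.508, -0.059, 0.03], 0.65), ([0.605, -0.273, 0.005], 0.55)]
heel [([0.469, -0.279, 0.002], 0.8), ([0.613, -0.285, 0.0], 0.68), ([0.532, -0.012, -0.001], 0.47)]
head [([0.605, -0.273, 0.074], 0.86), ([0.468, -0.268, 0.081], 0.74), ([0.507, -0.055, 0.13], 0.6)]
jig [([0.531, -0.012, 0.001], 0.89), ([0.511, -0.046, 0.085], 0.52)]
stop_face [([0.58, 0.072, 0.03], 0.74)]
cork [([0.512, -0.047, 0.082], 0.65), ([0.469, -0.273, 0.039], 0.64), ([0.613, -0.282, 0.036], 0.58)]
glue [([0.446, 0.111, 0.002], 0.88)]
clip [([0.413, 0.002, -0.001], 0.67)]
eraser [([0.661, -0.034, -0.003], 0.61)]
marker [([0.6, -0.123, 0.0], 0.57), ([0.663, -0.031, -0.004], 0.49)]
```

View pics/scene0.png

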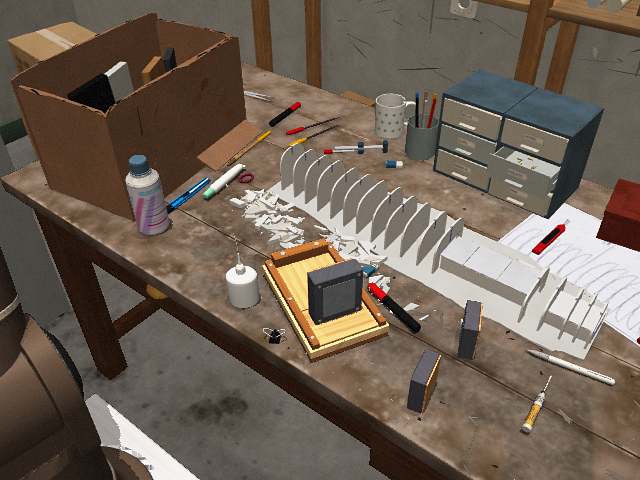

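View pics/top0.png

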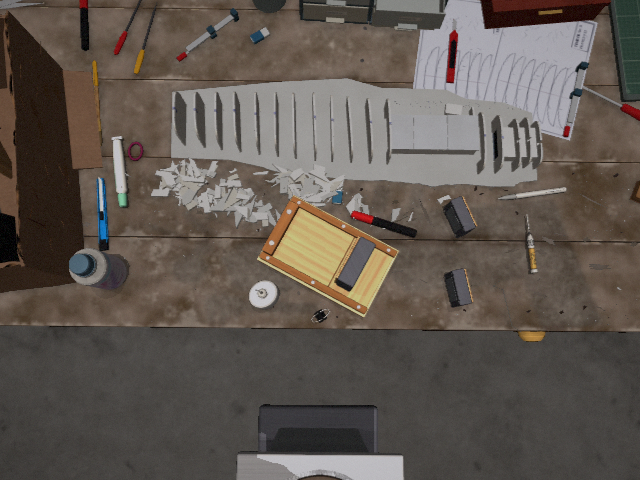

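```bash
python3 - <<'E'
from h import *
a=cv2.imread("pics/scene0.png")[225:375,230:450]; b=cv2.imread("pics/top0.png")[185:325,240:410]
cv2.imwrite("pics/c1.png",cv2.resize(a,None,fx=3.6,fy=3.6,interpolation=cv2.INTER_CUBIC))
cv2.imwrite("pics/c2.png",cv2.resize(b,None,fx=4,fy=4,interpolation=cv2.INTER_CUBIC))
E
```

```text
(no output)
```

View pics/c1.png

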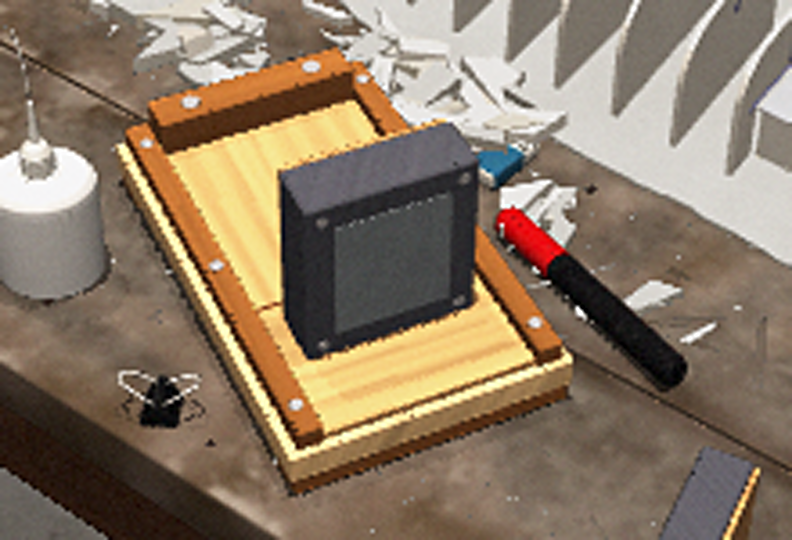

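View pics/c2.png

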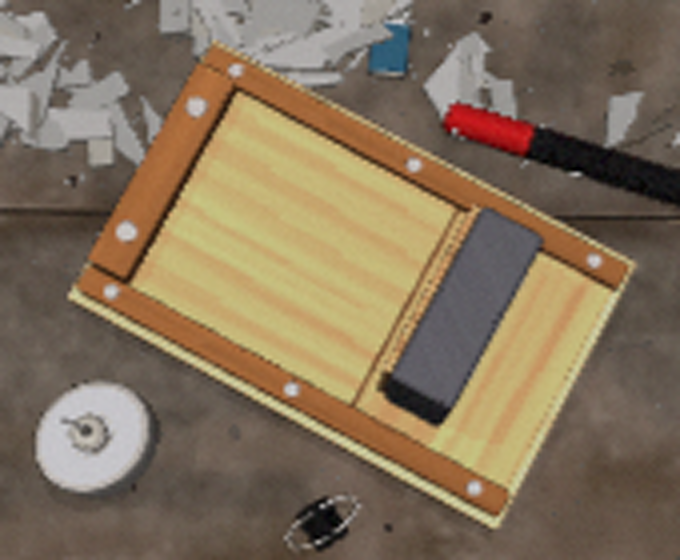

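```bash
python3 - <<'E'
from h import *
def ray(p,px,z):
    K=np.array(p['mtx']);px=np.atleast_2d(px).astype(float)
    c=np.stack([(px[:,0]-K[0,2])/K[0,0],-(px[:,1]-K[1,2])/K[1,1],-np.ones(len(px))],1)
    w=R.from_quat(p['orientation']).apply(c); o=np.array(p['xyz'])
    return o+w*((z-o[2])/w[:,2])[:,None]
p=camera_params("top")
px=np.array([[215,43],[634,263],[497,527],[70,295]])/4+[240,185]-0.4
c=ray(p,px,0.028); print(c.round(4), c.mean(0))
for i in range(4): 
    e=c[(i+1)%4]-c[i]; print(np.linalg.norm(e),np.degrees(np.arctan2(e[1],e[0])))
p2=camera_params("scene")
px=np.array([[118,148],[290,458],[575,358]])/3.6+[230,225]-.4
print(ray(p2,px,0.028).round(4))
for n in ("top","scene"):
    d=np.load(f"pics/{n}0.npy"); p=camera_params(n);K=p['mtx']
    v,u=np.mgrid[0:480,0:640]
    C=np.stack([(u-K[0,2])/K[0,0]*d,-(v-K[1,2])/K[1,1]*d,-d],-1).reshape(-1,3)
    P=R.from_quat(p['orientation']).apply(C)+p['xyz']
    m=(abs(P[:,0]-.508)<.08)&(abs(P[:,1]+.055)<.08)
    Q=P[m]; T=Q[(Q[:,2]>.124)&(Q[:,2]<.14)]
    print(n,len(T),T.mean(0)); r=cv2.minAreaRect((T[:,:2]*1000).astype(np.float32)); print(r)
    print(cv2.boxPoints(r))
    if n=="scene":
        S=Q[(Q[:,2]>.05)&(Q[:,2]<.12)]; 
        A=np.c_[S[:,0],np.ones(len(S))]
        np.save("pics/S.npy",S); print(len(S),S.min(0),S.max(0))
E
```

```text
[[ 0.6521  0.0571  0.028 ]
 [ 0.5425 -0.152   0.028 ]
 [ 0.4122 -0.0837  0.028 ]
 [ 0.5237  0.1264  0.028 ]] [ 0.53262189 -0.01302287  0.028     ]
0.23607325163564805 -117.66470743941512
0.14712096470091202 152.32914839565666
0.23786078504699967 62.03771525241173
0.1458966963719297 -28.3716519100213
[[ 0.5219  0.126   0.028 ]
 [ 0.4117 -0.0815  0.028 ]
 [ 0.5443 -0.152   0.028 ]]
top 986 [ 0.50615234 -0.05995167  0.13223235]
((506.9451599121094, -60.15886306762695), (35.95237731933594, 90.0010757446289), 61.51972579956055)
[[458.81848  -54.500816]
 [537.92773  -97.41838 ]
 [555.07184  -65.81691 ]
 [475.9626   -22.899345]]
scene 943 [ 0.50246537 -0.0630591   0.13180682]
((506.2937927246094, -60.328067779541016), (40.637027740478516, 90.13740539550781), 61.64286804199219)
[[456.98254  -56.802345]
 [536.3039   -99.61454 ]
 [555.60504  -63.85379 ]
 [476.2837   -21.041595]]
1570 [ 0.45719521 -0.09751531  0.05006393] [ 0.53877562 -0.02295339  0.11999508]
```

```bash
cat >> h.py <<'E'
yaw=np.radians(62.1); O=np.array([0.5326,-0.0130,0.0])
ex=np.array([np.cos(yaw),np.sin(yaw),0]); ey=np.array([-np.sin(yaw),np.cos(yaw),0])
def J(x,y,z): return O+ex*x+ey*y+np.array([0,0,z])
def toJ(P): 
    d=np.asarray(P)-O; return np.array([d@ex,d@ey,d[2]])
def Q(s):  # tool x = s*ex, z down
    X=s*ex; Z=np.array([0,0,-1.]); return R.from_matrix(np.stack([X,np.cross(Z,X),Z],1)).as_quat()
E
python3 - <<'E'
from h import *
try: print(grip_depth)
except Exception as e: print(e)
for s in (1,-1):
    for x,z in ((-.105,.3),(-.105,.115),(-.03,.115),(-.08,.046),(-.01,.046)):
        q=solve_ik(J(x,0,z),Q(s)); print(s,x,z,None if q is None else np.round(q,2))
st=get_state(); q=solve_ik(st['ee_pos']+[0,0,.12],st['ee_rot']); print(q)
E
```

```text
0.0187
1 -0.105 0.3 [-0.81  0.19  1.09  1.85 -0.18  1.21 -0.15]
1 -0.105 0.115 [-0.68  0.54  1.07  2.08 -0.62  0.89  0.26]
1 -0.03 0.115 [-0.7   0.51  0.91  2.01 -0.53  0.87  0.02]
1 -0.08 0.046 [-0.62  0.65  0.95  2.1  -0.77  0.78  0.33]
1 -0.01 0.046 [-0.53  0.57  0.64  2.03 -0.51  0.71 -0.06]
-1 -0.105 0.3 [ 1.1   0.35 -1.22  1.75  0.34  1.28  2.45]
-1 -0.105 0.115 [ 0.91  0.55 -1.03  1.98  0.59  0.94  2.23]
-1 -0.03 0.115 [-0.33  0.39  0.39  1.99 -0.2   0.8   2.84]
-1 -0.08 0.046 [ 0.71  0.61 -0.84  2.02  0.64  0.79  2.15]
-1 -0.01 0.046 [-0.2   0.49  0.19  2.01 -0.15  0.65  2.74]
[-1.41722136  0.3415082  -0.00445339  1.41824913  0.00148725  1.38175573
 -0.07865505]
```

```bash
python3 - <<'E'
from h import *
st=get_state()
movel(st['ee_pos']+np.array([0,0,.12]),max_speed=.3)
reach(J(-.115,0,.30),Q(1))
command_gripper(0.45)
s=get_state(); print(s['time_s'],s['joints'].round(2),toJ(s['ee_pos']),s['opening'],s['force'])
for n in ("scene","wrist"):
    im,d=get_image(n); cv2.imwrite(f"pics/{n}1.png",im)
E
```

```text
4.9917 [-0.82  0.19  1.12  1.86 -0.18  1.21 -0.13] [-1.14975685e-01 -2.18104342e-06  2.99992609e-01] 0.443854497107825 [ 0.61875251 -0.38076376  0.11128689]
```

View pics/scene1.png

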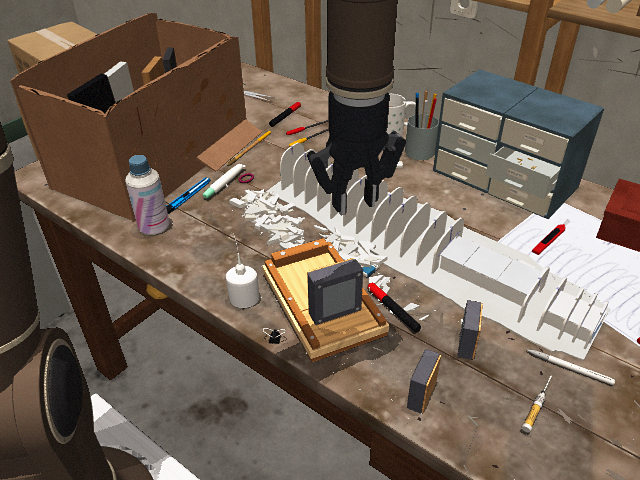

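View pics/wrist1.png

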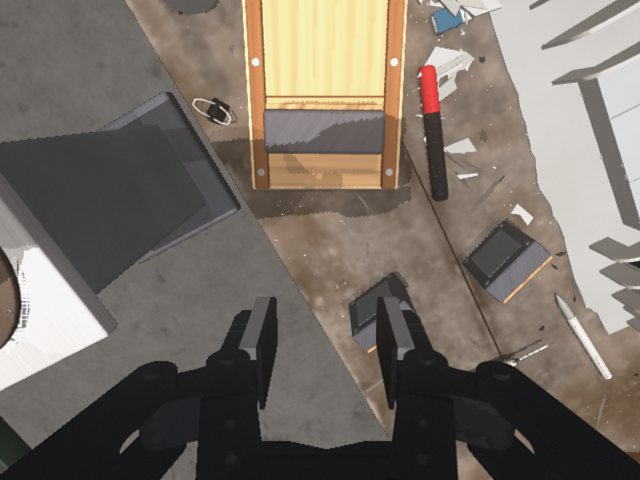

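```bash
python3 - <<'E'
from h import *
movel(J(-.115,0,.110),max_speed=.2)
movel(J(-.092,0,.110),max_speed=.1)
f0=get_state()['force']
for x in np.arange(-.089,-.0645,.003):
    movel(J(x,0,.110),max_speed=.05)
    s=get_state(); f=s['force']-f0; print(round(s['time_s'],2),round(x,3),(f@ex).round(2),(f@ey).round(2),f[2].round(2))
im,d=get_image("scene"); cv2.imwrite("pics/s2.png",im[200:400,220:470].repeat(3,0).repeat(3,1))
print(get_state()['time_s'])
E
```

```text
6.83 -0.089 -0.61 1.22 -0.75
7.08 -0.086 -0.77 0.65 -0.07
7.33 -0.083 0.83 0.67 -1.01
7.58 -0.08 -1.33 0.45 -0.15
7.83 -0.077 -0.83 0.32 -0.33
8.07 -0.074 -0.47 0.83 -1.75
8.32 -0.071 -0.46 0.75 0.04
8.57 -0.068 -0.71 0.45 -0.65
8.82 -0.065 0.02 1.44 -1.13
8.875
```

View pics/s2.png

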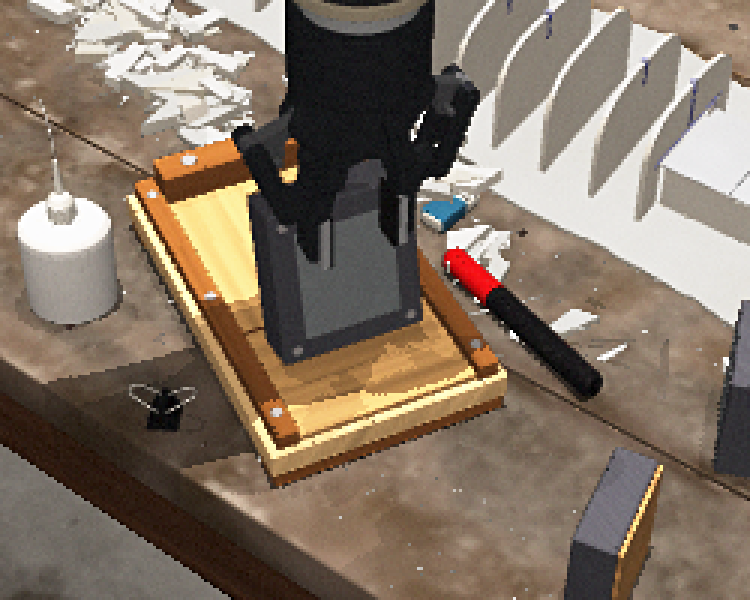

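```bash
python3 - <<'E'
from h import *
n="scene"
im,d=get_image(n); np.save("pics/s2d.npy",d)
m=trace(n,"weight"); print([(x['score'],x['pixels'].sum(),np.argwhere(x['pixels']).mean(0)) for x in m])
p=camera_params(n);K=p['mtx']
def cloud(d):
    v,u=np.mgrid[0:480,0:640]
    C=np.stack([(u-K[0,2])/K[0,0]*d,-(v-K[1,2])/K[1,1]*d,-d],-1).reshape(-1,3)
    P=R.from_quat(p['orientation']).apply(C)+p['xyz']
    return (P-O)@np.stack([ex,ey,[0,0,1]],1)
for nm in ("scene0","s2d"):
    P=cloud(np.load(f"pics/{nm}.npy"))
    for z in np.arange(.034,.135,.012):
        S=P[(abs(P[:,2]-z)<.004)&(abs(P[:,1])<.045)&(P[:,0]>-.11)&(P[:,0]<0)]
        S=S[(abs(S[:,1])<.010)]
        print(nm,z.round(3),len(S),np.percentile(S[:,0],[10,50,90]).round(4) if len(S) else '')
E
```

```text
[(0.92, np.int64(1046), array([329.21128107, 470.01338432])), (0.89, np.int64(2276), array([291.50219684, 331.37434095])), (0.68, np.int64(1346), array([380.78751857, 423.41381872]))]
scene0 0.034 204 [-0.1051 -0.089  -0.0721]
scene0 0.046 32 [-0.073  -0.0715 -0.0702]
scene0 0.058 35 [-0.0735 -0.0716 -0.0701]
scene0 0.07 37 [-0.0732 -0.0722 -0.0704]
scene0 0.082 32 [-0.074  -0.0725 -0.0707]
scene0 0.094 36 [-0.0732 -0.0717 -0.0703]
scene0 0.106 34 [-0.0733 -0.0721 -0.0708]
scene0 0.118 39 [-0.0732 -0.0719 -0.0707]
scene0 0.13 150 [-0.0717 -0.0591 -0.0403]
s2d 0.034 227 [-0.1059 -0.0874 -0.068 ]
s2d 0.046 34 [-0.0714 -0.0691 -0.0677]
s2d 0.058 46 [-0.0691 -0.0669 -0.0649]
s2d 0.07 40 [-0.0661 -0.0642 -0.0625]
s2d 0.082 46 [-0.0634 -0.0622 -0.0602]
s2d 0.094 46 [-0.0618 -0.0594 -0.0576]
s2d 0.106 42 [-0.0579 -0.0568 -0.0537]
s2d 0.118 42 [-0.0553 -0.0535 -0.0514]
s2d 0.13 44 [-0.0515 -0.05   -0.0476]
```

```bash
python3 - <<'E'
from h import *
n="scene";p=camera_params(n);K=p['mtx']
def cloud(d):
    v,u=np.mgrid[0:480,0:640]
    C=np.stack([(u-K[0,2])/K[0,0]*d,-(v-K[1,2])/K[1,1]*d,-d],-1).reshape(-1,3)
    P=R.from_quat(p['orientation']).apply(C)+p['xyz']
    return (P-O)@np.stack([ex,ey,[0,0,1]],1)
for x in np.arange(-.0615,-.035,.003):
    movel(J(x,0,.110),max_speed=.05)
    im,d=get_image(n); P=cloud(d)
    S=P[(abs(P[:,1])<.010)&(P[:,0]>-.11)&(P[:,0]<0)]
    S=S[(abs(S[:,2]-.082)<.004)]
    med=np.median(S[:,0]) if len(S) else None
    print(round(x,4),len(S),med)
    if med is None or len(S)<12 or med>x+.03: print("fell"); break
hold(.3)
im,d=get_image(n); np.save("pics/s3d.npy",d); cv2.imwrite("pics/s3.png",im[200:400,220:470].repeat(3,0).repeat(3,1))
im,d=get_image("wrist"); cv2.imwrite("pics/w3.png",im)
print(get_state()['time_s'])
E
```

```text
-0.0615 49 -0.05306435867175968
-0.0585 0 None
fell
9.975
```

View pics/s3.png

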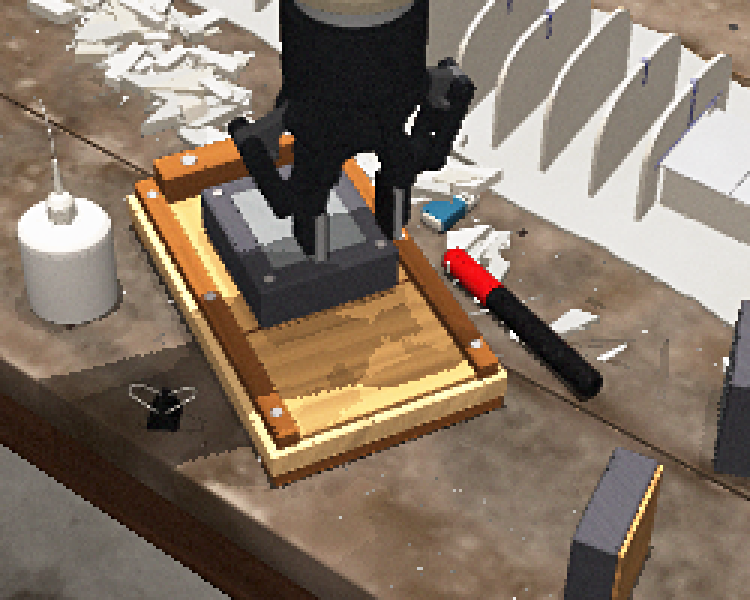

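View pics/w3.png

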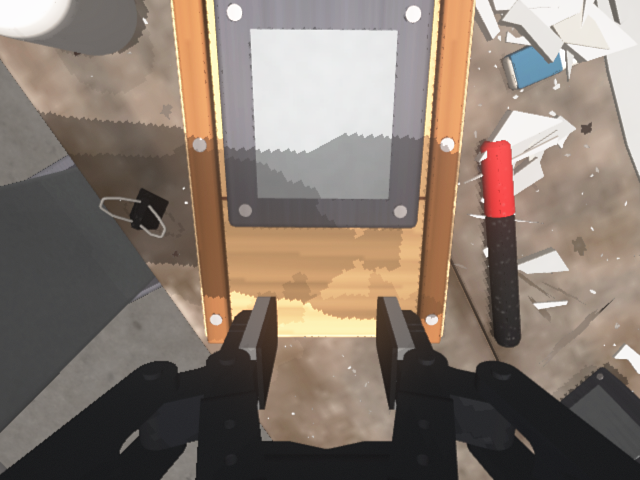

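```bash
cat >> h.py <<'E'
def cloud(n,d):
    p=camera_params(n);K=p['mtx']
    v,u=np.mgrid[0:480,0:640]
    C=np.stack([(u-K[0,2])/K[0,0]*d,-(v-K[1,2])/K[1,1]*d,-d],-1).reshape(-1,3)
    P=R.from_quat(p['orientation']).apply(C)+p['xyz']
    return (P-O)@np.stack([ex,ey,[0,0,1]],1)
def topface(n,d):
    P=cloud(n,d); S=P[(abs(P[:,2]-.068)<.004)&(abs(P[:,1])<.053)&(abs(P[:,0])<.11)]
    r=cv2.minAreaRect((S[:,:2]*1000).astype(np.float32)); print(n,len(S),r,S[:,2].mean().round(4))
    print(np.percentile(S[:,0],[1,99]),np.percentile(S[:,1],[1,99]))
E
python3 - <<'E'
from h import *
movel(J(-.092,0,.110),max_speed=.15)
movel(J(-.092,0,.043),max_speed=.12)
im,d=get_image("scene"); topface("scene",d)
im,d=get_image("top"); topface("top",d)
s=get_state();print(s['time_s'],s['force'])
im,d=get_image("wrist"); cv2.imwrite("pics/w4.png",im)
im,d=get_image("scene");cv2.imwrite("pics/s4.png",im[200:400,220:470].repeat(3,0).repeat(3,1))
E
```

```text
scene 977 ((-20.741439819335938, 8.339714050292969), (172.14718627929688, 77.33442687988281), 2.1471686363220215) 0.069
[-0.10309926  0.06236716] [-0.02775591  0.04582927]
top 1773 ((18.96826171875, -0.124542236328125), (90.40727996826172, 90.489013671875), 89.17964172363281) 0.0687
[-0.02273687  0.06308626] [-0.04390103  0.04417741]
11.1583 [ 0.51543813 -0.02616664  0.66425962]
```

View pics/s4.png

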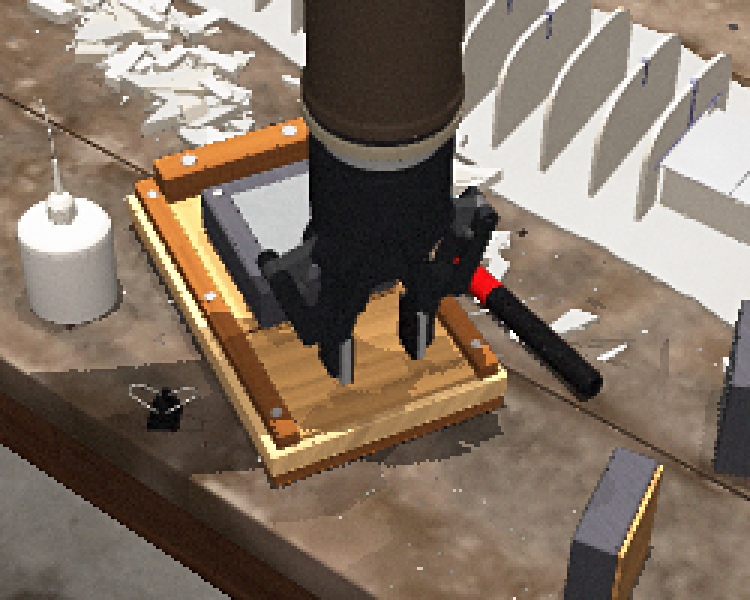

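```bash
python3 - <<'E'
from h import *
f0=get_state()['force']
movel(J(-.05,0,.043),max_speed=.1)
movel(J(-.024,0,.043),max_speed=.04)
s=get_state();print(s['time_s'],(s['force']-f0)@ex)
im,d=get_image("top"); topface("top",d)
for x in np.arange(-.023,-.008,.001):
    movel(J(x,0,.043),max_speed=.03)
    s=get_state(); F=(s['force']-f0); fx=F@ex; print(round(s['time_s'],2),round(x,3),fx.round(1),(F@ey).round(1),F[2].round(1),(toJ(s['ee_pos'])[0]-x).round(5))
    if fx<-9: break
im,d=get_image("top"); topface("top",d); cv2.imwrite("pics/t5.png",cv2.resize(im[185:325,240:410],None,fx=4,fy=4))
im,d=get_image("wrist"); cv2.imwrite("pics/w5.png",im)
E
```

```text
12.625 0.5789156562239972
top 248 ((79.63693237304688, -1.5425071716308594), (86.17984771728516, 16.011470794677734), 89.62393951416016) 0.0684
[0.07192841 0.08750545] [-0.04279998  0.03666388]
12.93 -0.023 -0.5 0.1 -1.3 8e-05
13.18 -0.022 -1.8 0.4 0.3 -0.00032
13.43 -0.021 -2.3 0.1 0.3 -7e-05
13.68 -0.02 -1.6 -0.1 -0.0 0.00016
13.93 -0.019 -0.9 -0.7 -0.6 0.00025
14.18 -0.018 -1.2 -0.9 0.1 0.00019
14.43 -0.017 -1.4 0.1 -0.5 0.00017
14.68 -0.016 -0.8 -0.6 -0.3 0.00013
14.93 -0.015 -1.9 0.2 0.3 -0.00024
15.18 -0.014 -5.4 0.2 1.7 -0.00126
15.43 -0.013 -8.9 1.0 2.6 -0.00224
15.68 -0.012 -11.7 1.3 4.5 -0.00324
top 121 ((90.43872833251953, -9.225639343261719), (70.11579132080078, 10.058065414428711), 89.59185791015625) 0.0681
[0.08566048 0.09533533] [-0.04337909  0.02283623]
```

View pics/w5.png

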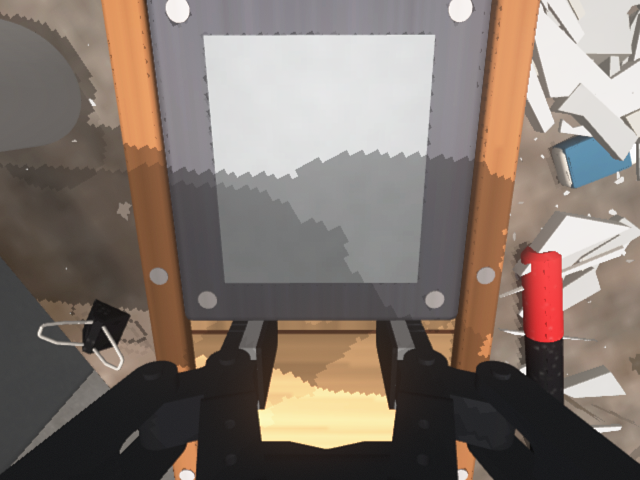

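```bash
python3 - <<'E'
from h import *
movel(J(-.02,0,.043),max_speed=.05)
movel(J(-.07,0,.043),max_speed=.1)
movel(J(-.115,0,.28),max_speed=.2)
im,d=get_image("top"); topface("top",d); cv2.imwrite("pics/t6.png",cv2.resize(im[185:325,240:410],None,fx=4,fy=4,interpolation=cv2.INTER_CUBIC))
for t in ("head","heel","stop_face","cork"):
    print(t,[(toJ(r['location']).round(3),round(r['score'],2)) for r in pinpoint("top",t)])
im,d=get_image("scene"); topface("scene",d);cv2.imwrite("pics/s6.png",im[200:400,220:470].repeat(3,0).repeat(3,1))
for t in ("head","heel","stop_face","glue","clip","eraser","marker"):
    print(t,[(toJ(r['location']).round(3),np.round(r['location'],3),round(r['score'],2)) for r in pinpoint("scene",t)])
print(get_state()['time_s'],get_state()['force'])
E
```

```text
top 2169 ((45.60282516479492, 0.1957550048828125), (100.42107391357422, 90.37451934814453), 0.11498682200908661) 0.0686
[-0.00350897  0.09431768] [-0.04333876  0.04451796]
head [(array([0.098, 0.003, 0.051]), 0.91)]
heel [(array([-0.007,  0.004,  0.033]), 0.97)]
stop_face [(array([ 0.095, -0.001,  0.032]), 0.89), (array([-0.044,  0.115, -0.002]), 0.72), (array([0.   , 0.004, 0.003]), 0.48)]
cork []
scene 1765 ((43.79093933105469, 1.5228347778320312), (101.9372787475586, 90.29994201660156), 0.5453273057937622) 0.0691
[-0.00552547  0.09289857] [-0.04252101  0.04535947]
head [(array([ 0.096, -0.002,  0.049]), array([0.58 , 0.07 , 0.049]), 0.96), (array([-0.192, -0.189,  0.077]), array([ 0.61 , -0.271,  0.077]), 0.9), (array([-0.252, -0.059,  0.071]), array([ 0.467, -0.264,  0.071]), 0.65)]
heel [(array([-0.001, -0.001,  0.036]), array([ 0.533, -0.015,  0.036]), 0.82), (array([-0.2  , -0.202,  0.001]), array([ 0.617, -0.284,  0.001]), 0.59), (array([-0.263, -0.066, -0.002]), array([ 0.468, -0.276, -0.002]), 0.55)]
stop_face [(array([ 0.094, -0.   ,  0.032]), array([0.577, 0.07 , 0.032]), 0.7)]
glue [(array([ 0.068,  0.132, -0.002]), array([ 0.448,  0.109, -0.002]), 0.93)]
clip [(array([-0.045,  0.11 ,  0.003]), array([ 0.414, -0.001,  0.003]), 0.57)]
eraser [(array([ 0.041, -0.124, -0.001]), array([ 0.661, -0.034, -0.001]), 0.62), (array([-0.003, -0.001,  0.03 ]), array([ 0.532, -0.016,  0.03 ]), 0.18)]
marker [(array([-0.068, -0.113, -0.003]), array([ 0.6  , -0.126, -0.003]), 0.79)]
18.7417 [-0.21368764 -0.4677429  -0.8600611 ]
```

View pics/t6.png

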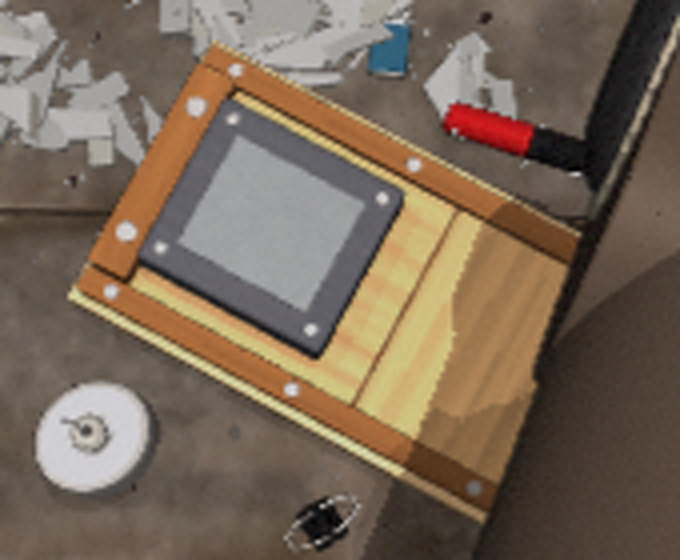

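View pics/s6.png

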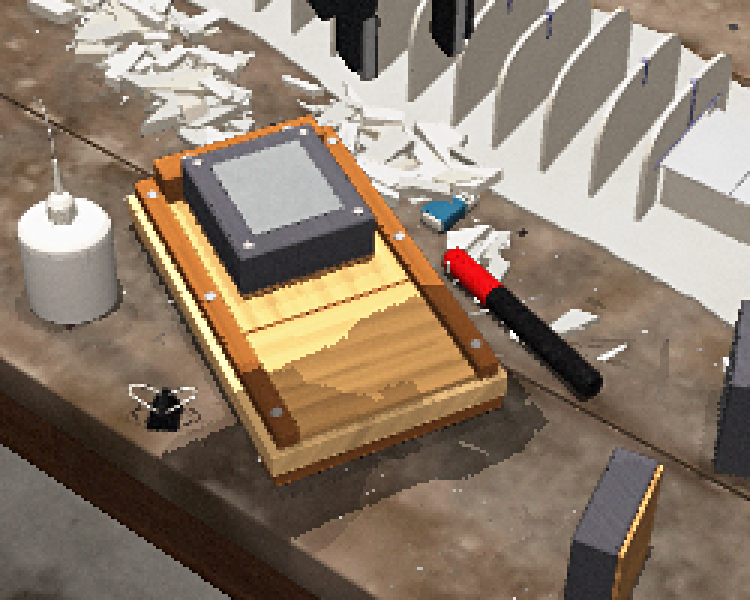

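The weight lies flat and square against the stop block (top view, edge from about (150,260) to (230,100)), and the things beside the jig haven't moved.

```bash
python3 - <<'E'
from h import *
close_job()
E
```

```text
the job is handed in; nothing more can be done
```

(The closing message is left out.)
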